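# Weigh a silver bar on the check balance

### The job

Weigh the silver bar that lies in the pan of the check balance: take the black knob of the hand lever, swing it over until the beam lifts and its pointer comes to the zero mark, calm the swinging beam with the lever and keep the pointer standing within one scale line of the mark for at least 6 seconds, then let go of the lever so that the pointer goes on standing there. Work the lever only, do not touch the beam or pan, do not let the beam swing right over against its other stop, keep the bar in the pan and leave the other things on the bench where they are.

Things in the scene. Friction and masses are not known exactly. Their poses are not given: they have to be found in the camera images.
- balance: Check balance, fixed to the bench: grey base 160 x 460 mm, long side along its own y, a column of two cheeks in the middle, a white scale plate standing at its -y end. Origin: centre of its underside, on the bench; own z up; turned by up to 0.25 rad. Beam, hand lever and spiral spring share one axle along own x, 185 mm above the origin.
- axle (a point): Centre of the axle, 185 mm above the bench. Beam and lever are linked only by a spiral spring on it, nominally 0.18 N m/rad: torque lifting the pan = 0.18 x (a - b), where a = lever - 0.60 and b = tilt of the beam, positive with the pan end up (sin b = -(height of pointer_tip over zero_mark)/0.185).
- knob (a point): Centre of the black knob on the upper end of the hand lever: a cylinder 32 mm in diameter, 30 mm long along own x of the balance, 120 mm from the axle on an 8 mm rod. Pinch it from above, fingers closing along own y of the balance, TCP about 6 mm above the knob's centre; it may turn between the fingers as the lever swings.
- lever (a joint): Hand lever in rad: 0 at the start, leaning 0.60 rad from upright to the +y (pan) side; 0.60 upright; grows as the knob goes to -y (pointer side), which winds the spring and lifts the pan; ends at 1.2. With a = value - 0.60 the knob is at own y = -0.120 sin a, height 0.185 + 0.120 cos a. Friction of about 0.15 N m holds it where it is left: 1 to 3 N at the knob moves it.
- beam: Steel balance beam 330 x 12 mm, origin on the axle; the pan hangs at its +y end, 160 mm from the axle, and a brass counterpoise (54 mm diameter) on the other half balances pan and a 0.50 kg bar exactly. Inertia with bar nominally 0.028 kg m2: swings with a 2.5 s period and rings for about a minute. Rubber stops at 0.2 rad either way; it starts with the pan down on its stop.
- pointer_tip (a point): Tip of the black pointer at the -y end of the beam, 185 mm from the axle. It goes down as the pan rises; at the start it stands about 37 mm above the zero mark, where the stop holds the beam; the other stop is 37 mm below.
- zero_mark (a point): Inner end of the zero mark, the longest and thickest black line on the white scale plate, level with the axle, 190 mm from it towards -y. The pointer points at it when the beam is level. The next, shorter lines lie 9 mm above and below.
- bar: Silver bar 80 x 35 x 17 mm lying in the round pan. Mass nominally 0.50 kg, really 0.465 to 0.535 kg, unknown: this is being weighed. Each gram off 0.50 kg adds 0.00157 N m on the beam. Origin: centre of its underside.
- pan_floor (a point): Middle of the inner floor of the round aluminium pan (inner diameter about 94 mm, rim 11 mm above the floor), which hangs level from a wire bow, 102 mm below its pivot at the beam's +y end.
- test_weight: Bystander: brass weight with a knob, diameter 38 mm, 60 mm tall, beside the balance on its far side. Origin: centre of its underside.
- small_bar: Bystander: small silver bar 55 x 26 x 12 mm lying on the bench on the far side of the balance. Origin: centre of its underside.
- tweezers: Bystander: steel tweezers about 125 mm long, lying on the bench on the robot's side of the balance. Origin: in the middle, on the bench.
- gem_dish: Bystander: round clear dish with dividers and blue stones, diameter 172 mm, 22 mm tall, beyond the balance. Origin: centre of its underside.
- stone_tray: Bystander: white tray 150 x 200 x 22 mm with green stones, on the right. Origin: centre of its underside.
- pitch_bowl: Bystander: dark iron pitch bowl on a rubber ring, diameter 140 mm, 79 mm tall, beyond the balance. Origin: centre of its underside.
- scriber: Bystander: aluminium scriber about 146 mm long, on the left. Origin: near its middle, on the bench.
- ring_clamp: Bystander: wooden ring clamp about 125 mm long, on the left. Origin: in the middle, on the bench.
Things that resemble listed ones, but are neither listed nor needed, are in the scene too. Leave any orange look-alike of the bar alone.

How it is judged:
By the outcome, as a careful person would: the job done as asked, in the order asked, and still so for the second after the job is handed in, with the robot touching nothing.
It also fails if it takes over 64 s, if anything falls off the work surface, if the arm or the gripper's body presses on something with over 40 N, if the wrist force passes 120 N, or if a joint passes its speed limit or range.

### The arm

A 6-joint arm with a two-finger parallel gripper is mounted at the origin on the work surface. World frame = base frame: x ahead of the robot, y to its left, z up, the work surface at z = 0. Lengths are in m, angles in rad, forces in N, time in s.
With the tool pointing down it reaches from about 0.3 to 0.875 m from the base axis. Payload 6.4 kg.
Tool frame: the origin (TCP) lies between the finger pads, 19 mm behind the fingertips; this is the grasp point; z points along the fingers, y is the direction in which the jaws open and shut (so a half turn about z gives the same grasp; the last joint's range is limited). The gripper opens to 85 mm and grips with 20 to 120 N. Pads are 22 mm wide; open, the fingers measure 114 mm over their backs; the gripper's body (76 mm by 85 mm) begins 54 mm behind the grasp point. The pads swing forward as they close: fully open they stand 13 mm farther back than shut.
Start: joints at [1.06, 0.181, 1.607, -0, 1.354, -0.206], TCP at [0.173, 0.549, 0.25] pointing down, gripper open.
Joint ranges: [-2.99, 2.99], [-0.89, 2.07], [0.3, 2.58], [-1.14, 4.28], [0, 2.63], [-3.12, 3.12]. Speed limits (rad/s): [2.57, 2.57, 3.01, 3.14, 3.14, 3.14].

### API

Orientations are given as a unit quaternion [w, x, y, z].
In Python, from bench import * gives the robot as it stands.
- The arm moves only by the tool apply_moves, never from a script. Its argument "moves" is a list that holds one entry, the list of rows, each a list of 7 numbers: the shift along the tool's x, y, z in cm, then the turn, a rotation vector about the tool's x, y, z in rad, then the opening, from 0 (shut) to 1 (fully open). A call has 1 to 8 rows; each row is the pose to reach, as a shift and turn from the pose commanded when the call began, along the tool's axes at that moment; what a row does not reach only later rows make up. A row lasts 1/10 s, in which the tool goes at most 50 mm and 8.59 degrees, less where a joint would pass 70% of its speed; a pose out of reach is approached as far as the arm can. A call with a gripper value outside its range is refused whole. The fingers move at their own pace and stop on an object; the grip force is fixed at half the most. Time passes only in rows, so rows that repeat a pose let the fingers close. It gives the time, the measured TCP pose, the force and the opening at its end, in the units of the state.
- get_obs(): the state, without advancing time (a new reading comes with each control period).
- camera(name): name is "side" or "top" or "wrist"; returns the picture (480x640x3 uint8, red, green, blue); there is no depth.
- get_calibration(name): a dict with "vertical_fov" (degrees; the focal length in pixels is half the picture's height over the tangent of half this angle, whatever the lens; pixels are square), "cx", "cy" (the principal point, pixels), "R" (3x3) and "t" (3): a world point X has camera coordinates R X + t. Camera axes: x right, y down, z forward; pixel columns grow to the right and rows downward; lengths in m; the calibration is good to about 2 mm. A picture is of the moment at which its call begins: read the wrist's pose just before it. get_calibration takes no time and is no camera call; for the wrist camera it gives the pose at the moment of the call.
- hand_in(): hands the job in, once; it reports no verdict.
The state is a dict: "time_s": time; "q": joint angles; "dq": joint speeds; "joint_efforts": joint torques, N m; "eef_pos": TCP position; "eef_rot": TCP orientation; "wrist_force": force on the tool from outside, world axes, zero at the start; "torque": the same for the moment, N m; "opening": opening from 0.0 (shut) to 1.0 (fully open).
Only numpy, scipy, OpenCV 4.12 (cv2) and the standard library are available. Lean on these libraries where they do the work, as an engineer would, in place of code of your own. Each camera call takes 0.05 s, during which the arm holds its last target. There are 200 camera calls.

## Working session

There is one attempt and no reset: what is moved stays moved. The work goes in short steps, Python scripts to look and compute and a tool call to move; the robot and the scene stay as the last step left them, time stands still between calls to the robot, and variables do not carry over. Pictures are saved under pics/ and viewed, about 8 in all and at most 12, crops included, and the job is handed in when it is done.

Besides the shell and the picture viewer there is one more tool, called after ">>>" as name(argument=value, ...), one argument or row to a line, values as JSON. apply_moves: Moves the arm, as the interface text tells. Its arguments: {"type":"object","properties":{"moves":{"type":"array","items":{"type":"array","items":{"type":"array","items":{"type":"number"}}}}},"required":["moves"]}

```bash
ls; mkdir -p pics; python3 - <<'E'
from bench import *
import cv2,numpy as np
a=[]
for n in("side","top"):
    im=camera(n);cv2.imwrite(f"pics/{n}0.png",im[:,:,::-1]);c=get_calibration(n);print(n,{k:(np.round(v,4).tolist()) for k,v in c.items()})
o=get_obs();print(o)
E
```

```text
pics
side {'vertical_fov': 52.0341, 'cx': 319.2689, 'cy': 235.9301, 'R': [[0.9983, -0.0581, -0.0044], [-0.0319, -0.4824, -0.8754], [0.0487, 0.874, -0.4834]], 't': [-0.4764, 0.1607, 1.2324]}
top {'vertical_fov': 43.0688, 'cx': 323.7979, 'cy': 238.7211, 'R': [[-0.0226, -0.9997, -0.001], [-0.9895, 0.0225, -0.1428], [0.1428, -0.0023, -0.9898]], 't': [-0.0108, 0.5076, 1.6071]}
{'time_s': 0.1, 'q': array([ 1.05969694e+00,  1.81461496e-01,  1.60789348e+00, -1.13172808e-05,
        1.35378687e+00, -2.06324627e-01]), 'dq': array([-0.00111486, -0.00284538, -0.00220761, -0.00192243,  0.00132576,
        0.00213044]), 'joint_efforts': array([ 6.31867533e-04, -4.45874870e+01, -3.52242136e+01, -2.59186809e-04,
        4.09168322e-03, -1.86587607e-05]), 'eef_pos': array([0.17231683, 0.54809385, 0.24918419]), 'eef_rot': array([-2.66763045e-04,  1.51797022e-01,  9.88411384e-01, -7.27232672e-04]), 'wrist_force': array([0.37509027, 0.13146532, 0.28174206]), 'torque': array([ 0.03301658,  0.0302017 , -0.00522844]), 'opening': 0.9982933163892148}
```

View pics/side0.png

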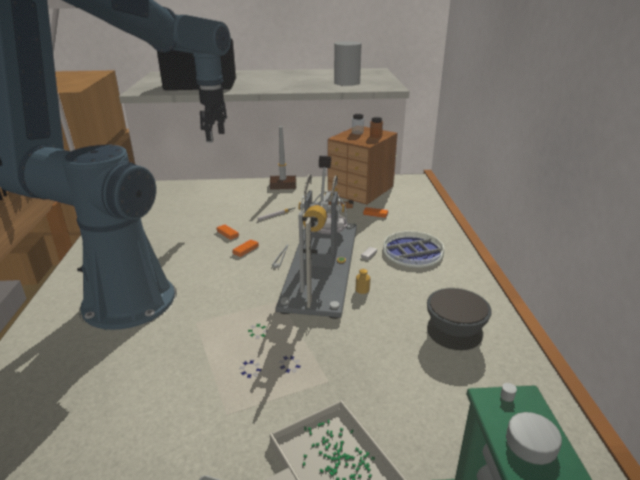

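View pics/top0.png

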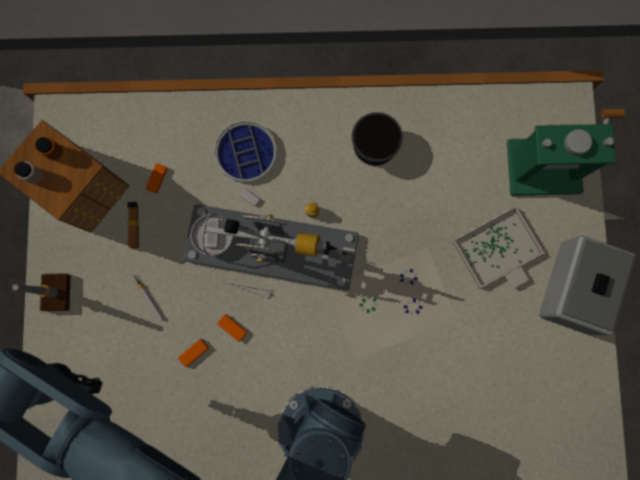

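```bash
cat > h.py <<'E'
from bench import *
import cv2,numpy as np
def K(n,c=None):
    c=c or get_calibration(n);return c,240/np.tan(np.radians(c["vertical_fov"])/2)
def ray(n,u,v,c=None):
    c,f=K(n,c);R=np.array(c["R"]);t=np.array(c["t"])
    return -R.T@t,R.T@np.array([(u-c["cx"])/f,(v-c["cy"])/f,1])
def onz(n,u,v,z,c=None):
    o,d=ray(n,u,v,c);return o+d*(z-o[2])/d[2]
def proj(n,X,c=None):
    c,f=K(n,c);p=np.array(c["R"])@np.array(X)+np.array(c["t"]);return np.array([c["cx"]+f*p[0]/p[2],c["cy"]+f*p[1]/p[2]])
E
python3 - <<'E'
from h import *
t=cv2.imread("pics/top0.png");s=cv2.imread("pics/side0.png")
a=cv2.resize(t[190:300,175:375],None,fx=4,fy=4,interpolation=2)
b=cv2.resize(s[140:325,260:375],None,fx=3.2,fy=3.2,interpolation=2)
cv2.imwrite("pics/c1.png",a)
cv2.imwrite("pics/c2.png",b)
for p in((200,206),(360,233),(352,290),(187,262)):print(onz("top",*p,0.02))
for n in("top",):print(onz(n,231,226,.284))
E
```

```text
[0.60825887 0.31613127 0.02      ]
[ 0.52311963 -0.12162059  0.02      ]
[ 0.36817109 -0.09521876  0.02      ]
[0.45417736 0.35042489 0.02      ]
[0.50587107 0.19081166 0.284     ]
```

View pics/c1.png

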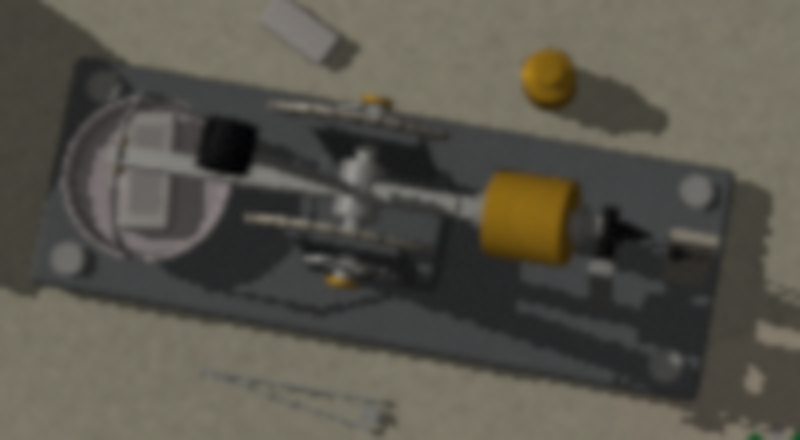

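View pics/c2.png

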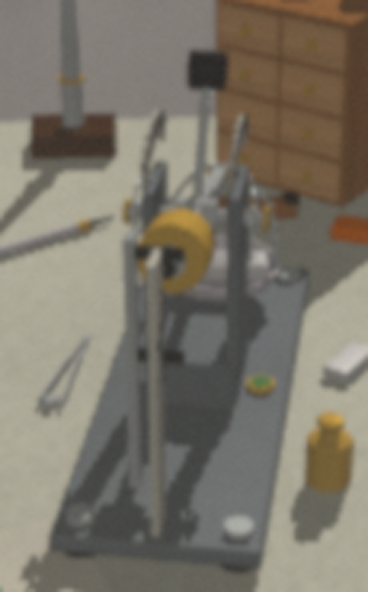

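```bash
cat >> h.py <<'E'
def tri(obs):
    A=np.zeros((3,3));b=np.zeros(3)
    for n,u,v in obs:
        o,d=ray(n,u,v);d=d/np.linalg.norm(d);P=np.eye(3)-np.outer(d,d);A+=P;b+=P@o
    X=np.linalg.solve(A,b);return X,[np.round(proj(n,X)-[u,v],1) for n,u,v in obs]
E
python3 - <<'E'
from h import *
C=[onz("top",175+u/4,190+v/4,.02) for u,v in((80,60),(733,172),(697,398),(35,285))]
C=np.array(C);c=C.mean(0);ey=(C[0]+C[3]-C[1]-C[2])[:2];L=np.linalg.norm(ey)/2;ey/=np.linalg.norm(ey);ex=np.array([ey[1],-ey[0]])
print("c",c,"ey",ey,"yaw",np.arctan2(-ey[0],ey[1]),"L",L,"W",np.linalg.norm(C[0]-C[3]),np.linalg.norm(C[1]-C[2]))
T=lambda u,v:("top",175+u/4,190+v/4)
S=lambda u,v:("side",260+u/3.2,140+v/3.2)
for n,a,b in(("knob",(228,146),(207,70)),("hornfar",(270,103),(240,118)),("hornnear",(245,217),(158,113)),("goldc",(528,218),(180,250)),("tip",(655,237),(157,255))):
    X,e=tri([T(*a),S(*b)]);d=X[:2]-c[:2];print(n,X,e,"own",d@ex,d@ey)
E
```

```text
c [0.49017858 0.12112397 0.02      ] ey [0.19201395 0.9813922 ] yaw -0.19321387142588645 L 0.45540498699625404 W 0.15770797229597688 0.1562575866203345
knob [0.50425892 0.18873301 0.28246634] [array([0. , 0.3]), array([ 0.2, -0. ])] own 0.0008364598370035805 0.06905460375735871
hornfar [0.53256185 0.16902476 0.24817287] [array([0. , 1.4]), array([ 1.2, -0.2])] own 0.03239699703127107 0.055147639970626335
hornnear [0.46551737 0.18383581 0.24827675] [array([0. , 1.1]), array([ 1. , -0.2])] own -0.03624386173062282 0.05680961652995921
goldc [0.47091469 0.01906761 0.20422784] [array([-0. , -0.5]), array([-0.5,  0.1])] own 0.0006908198620480983 -0.10385625409319456
tip [ 0.45219037 -0.05653612  0.23931741] [array([-0. , -0.1]), array([-0.1,  0. ])] own -0.0031681134497550875 -0.1816484912115482
```

>>> apply_moves(
  moves=[
    [[-42.5,-24.3,-11,0,0,-0.112,1],[-42.5,-24.3,-11,0,0,-0.112,1],[-42.5,-24.3,-11,0,0,-0.112,1],[-42.5,-24.3,-11,0,0,-0.112,1],[-42.5,-24.3,-11,0,0,-0.112,1],[-42.5,-24.3,-11,0,0,-0.112,1],[-42.5,-24.3,-11,0,0,-0.112,1],[-42.5,-24.3,-11,0,0,-0.112,1]],
  ],
)

```text
time_s: 0.9
eef_pos: [0.4384, 0.2603, 0.3379]
eef_rot: [-0.0, 0.096, 0.995, 0.0]
wrist_force: [0.5, 1.5, 0.4]
opening: 0.998
```

>>> apply_moves(
  moves=[
    [[-7.8,-5.8,-2,0,0,0,1],[-7.8,-5.8,-2,0,0,0,1],[-7.8,-5.8,-2,0,0,0,1],[-7.8,-5.8,-2,0,0,0,1]],
  ],
)

```text
time_s: 1.3
eef_pos: [0.5034, 0.1892, 0.3571]
eef_rot: [-0.001, 0.098, 0.995, 0.0]
wrist_force: [0.1, 1.0, 0.3]
opening: 0.997
```

```bash
python3 - <<'E'
from h import *
o=get_obs();c=get_calibration("wrist");im=camera("wrist");cv2.imwrite("pics/w0.png",im[:,:,::-1])
print(o["eef_pos"],o["eef_rot"],o["wrist_force"]);print(c)
a=np.array([.490,.121]);ey=np.array([.192,.981])
for n,y,z in(("knob",.068,.284),("tip",-.181,.222),("zero",-.19,.185),("axle",0,.185)):print(n,proj("wrist",[*(a+ey*y),z],c))
E
```

```text
[0.50340564 0.189199   0.35711886] [-5.96773222e-04  9.76035119e-02  9.95225200e-01  1.61221404e-07] [0.08635245 1.02365663 0.29008618]
{'vertical_fov': 68.05528609591067, 'cx': 316.3266417957588, 'cy': 242.68400248031014, 'R': array([[ 1.95429166e-01,  9.80717718e-01, -4.44805178e-04],
       [ 9.41626258e-01, -1.87512534e-01,  2.79605150e-01],
       [ 2.74130319e-01, -5.50618417e-02, -9.60114973e-01]]), 't': array([-0.28426832, -0.50582705,  0.35444331])}
knob [312.94047705 263.18490855]
tip [-14.90221797 236.77508464]
zero [ 13.2487145  225.43079304]
axle [234.7001186  224.71556111]
```

View pics/w0.png

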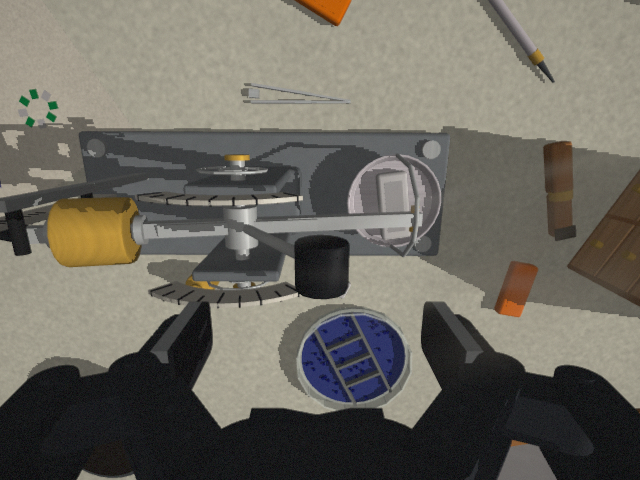

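>>> apply_moves(
  moves=[
    [[0,0.1,4,0,0,0,1],[0,0.1,6.7,0,0,0,1],[0,0.1,6.7,0,0,0,1],[0,0.1,6.7,0,0,0,0.2],[0,0.1,6.7,0,0,0,0.2],[0,0.1,6.7,0,0,0,0.2],[0,0.1,6.7,0,0,0,0.2],[0,0.1,6.7,0,0,0,0.2]],
  ],
)

```text
time_s: 2.15
eef_pos: [0.5039, 0.1916, 0.2924]
eef_rot: [0.001, 0.096, 0.995, 0.001]
wrist_force: [-1.0, 2.0, 6.2]
opening: 0.348
```

```bash
python3 - <<'E'
from h import *
o=get_obs();c=get_calibration("wrist");im=camera("wrist");cv2.imwrite("pics/w1.png",im[:,:,::-1])
print(o["eef_pos"],o["eef_rot"],o["wrist_force"],o["opening"])
E
```

```text
[0.50391427 0.19161467 0.29240819] [1.31304885e-03 9.62297326e-02 9.95358077e-01 6.42049002e-04] [-0.99159358  1.98055515  6.2122718 ] 0.3484915809580712
```

View pics/w1.png

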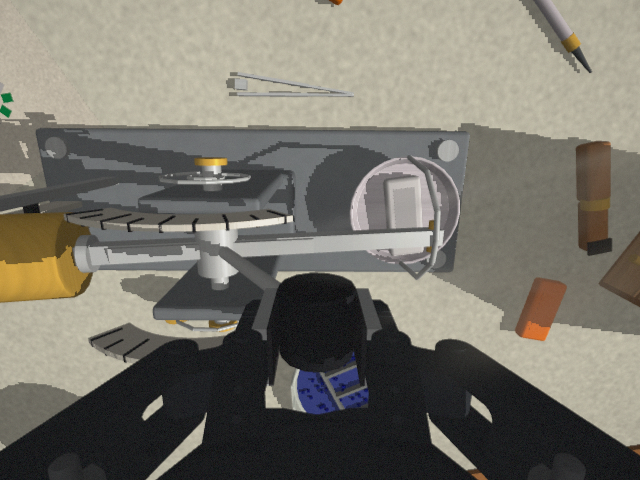

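>>> apply_moves(
  moves=[
    [[0,-0.3,-0.2,0,0,0,0],[0,-0.5,-0.33,0,0,0,0],[0,-0.8,-0.5,0,0,0,0],[0,-1.03,-0.63,0,0,0,0],[0,-1.3,-0.78,0,0,0,0],[0,-1.56,-0.91,0,0,0,0]],
  ],
)

```text
time_s: 2.8
eef_pos: [0.5013, 0.179, 0.3015]
eef_rot: [0.002, 0.096, 0.995, 0.004]
wrist_force: [-1.0, 12.1, 9.8]
opening: 0.349
```

```bash
cat >> h.py <<'E'
A=np.array([.490,.121]);EY=np.array([.192,.981]);EX=np.array([.981,-.192])
def own(x,y,z):return [*(A+EX*x+EY*y),z]
def gold(im):
    h=cv2.cvtColor(im,cv2.COLOR_RGB2HSV);m=cv2.inRange(h,(15,130,60),(30,255,255))
    m[:195]=0;m[245:]=0;m[:,:295]=0;m[:,335:]=0
    n,l,s,c=cv2.connectedComponentsWithStats(m);i=1+np.argmax(s[1:,4]);return c[i],s[i]
def pv(b):return proj("side",own(0,-.104*np.cos(b),.185-.104*np.sin(b)))
def bf(row):
    r0=gold(cv2.imread("pics/side0.png")[:,:,::-1])[0][1]
    bs=np.linspace(-.3,.3,121);vs=np.array([pv(b)[1] for b in bs])-pv(-.2)[1]
    return np.interp(row-r0,vs,bs)
P0=np.array([.50391,.19161,.29241])
def lev():
    o=get_obs();d=np.array(o["eef_pos"])-P0
    y=.0678+d[:2]@EY;z=.099+d[2];return np.arctan2(-y,z),np.hypot(y,z),d[:2]@EX,o
def look(k):
    a,r,x,o=lev();im=camera("side");cv2.imwrite(f"pics/s{k}.png",im[:,:,::-1]);c,s=gold(im)
    print(f"t {o['time_s']:.2f} a {a:.3f} r {r:.4f} x {x:.4f} gold {np.round(c,2)} n {s[4]} b {bf(c[1]):.3f} F",np.round(o["wrist_force"],1),round(o["opening"],3))
E
python3 -c "
from h import *
print(gold(cv2.imread('pics/side0.png')[:,:,::-1]),pv(-.2),pv(0),pv(.2))
look(1)"
```

```text
(array([316.992, 214.888]), array([306, 206,  20,  25, 250], dtype=int32)) [315.5413797  217.30221267] [315.48844119 225.36581399] [315.67775956 232.5080655 ]
t 2.80 a -0.470 r 0.1213 x -0.0001 gold [317.24 215.19] n 241 b -0.193 F [-1.  12.1  9.8] 0.349
```

>>> apply_moves(
  moves=[
    [[0,-0.14,-0.06,0,0,0,0],[0,-0.28,-0.12,0,0,0,0],[0,-0.41,-0.18,0,0,0,0],[0,-0.55,-0.24,0,0,0,0],[0,-0.69,-0.3,0,0,0,0],[0,-0.83,-0.36,0,0,0,0],[0,-0.97,-0.41,0,0,0,0],[0,-1.1,-0.46,0,0,0,0]],
  ],
)

```text
time_s: 3.65
eef_pos: [0.4993, 0.1691, 0.3074]
eef_rot: [0.002, 0.096, 0.995, 0.005]
wrist_force: [0.4, 15.4, 9.3]
opening: 0.349
```

```bash
python3 -c "
from h import *
look(2)"
```

```text
t 3.65 a -0.374 r 0.1225 x -0.0001 gold [317.19 215.16] n 243 b -0.194 F [ 0.4 15.4  9.3] 0.349
```

>>> apply_moves(
  moves=[
    [[0,-0.14,-0.05,0,0,0,0],[0,-0.29,-0.1,0,0,0,0],[0,-0.43,-0.15,0,0,0,0],[0,-0.57,-0.19,0,0,0,0],[0,-0.72,-0.23,0,0,0,0],[0,-0.86,-0.27,0,0,0,0],[0,-1.0,-0.3,0,0,0,0],[0,-1.15,-0.33,0,0,0,0]],
  ],
)

```text
time_s: 4.5
eef_pos: [0.4974, 0.1588, 0.3124]
eef_rot: [0.003, 0.095, 0.995, 0.006]
wrist_force: [-5.3, 16.1, 19.4]
opening: 0.346
```

```bash
python3 -c "
from h import *
look(3)"
```

```text
t 4.50 a -0.281 r 0.1238 x -0.0001 gold [317.25 215.28] n 243 b -0.191 F [-5.3 16.1 19.4] 0.346
```

>>> apply_moves(
  moves=[
    [[0,0.3,0,0,0,0,0.5],[0,0.3,0,0,0,0,0.5],[0,0.3,0,0,0,0,0.5],[0,0.3,0,0,0,0,0],[0,0.3,0,0,0,0,0],[0,0.3,0,0,0,0,0]],
  ],
)

```text
time_s: 5.15
eef_pos: [0.4964, 0.1565, 0.3074]
eef_rot: [-0.0, 0.096, 0.995, -0.0]
wrist_force: [-0.9, 0.3, 1.1]
opening: 0.353
```

```bash
python3 -c "
from h import *
look(4)
print(get_obs()['eef_pos'])"
```

```text
t 5.15 a -0.273 r 0.1184 x -0.0007 gold [317.29 215.21] n 241 b -0.192 F [-0.9  0.3  1.1] 0.353
[0.49637167 0.1565087  0.30740462]
```

>>> apply_moves(
  moves=[
    [[0,-0.15,-0.04,-0.012,0,0,0],[0,-0.31,-0.07,-0.025,0,0,0],[0,-0.46,-0.11,-0.037,0,0,0],[0,-0.62,-0.14,-0.05,0,0,0],[0,-0.77,-0.17,-0.062,0,0,0],[0,-0.93,-0.2,-0.075,0,0,0],[0,-1.08,-0.23,-0.087,0,0,0],[0,-1.24,-0.26,-0.1,0,0,0]],
  ],
)

```text
time_s: 6.0
eef_pos: [0.4939, 0.1443, 0.31]
eef_rot: [0.005, 0.096, 0.994, 0.05]
wrist_force: [-0.4, 1.5, -2.7]
opening: 0.352
```

```bash
cat >> h.py <<'E'
P1=np.array([.49637,.15651,.30740])
def lev():
    o=get_obs();d=np.array(o["eef_pos"])-P1
    y=.032+d[:2]@EY;z=.1224+d[2];return np.arctan2(-y,z)-np.arctan2(-.032,.1224)-.273,np.hypot(y,z),d[:2]@EX,o
E
python3 -c "
from h import *
look(5)
print(get_obs()['eef_rot'])"
```

```text
t 6.00 a -0.173 r 0.1265 x -0.0001 gold [317.25 215.31] n 239 b -0.190 F [-0.4  1.5 -2.7] 0.352
[0.00455021 0.09625926 0.99407001 0.05038122]
```

>>> apply_moves(
  moves=[
    [[0,-0.15,-0.04,-0.012,0,0,0],[0,-0.31,-0.07,-0.025,0,0,0],[0,-0.46,-0.11,-0.037,0,0,0],[0,-0.62,-0.14,-0.05,0,0,0],[0,-0.77,-0.17,-0.062,0,0,0],[0,-0.93,-0.2,-0.075,0,0,0],[0,-1.08,-0.23,-0.087,0,0,0],[0,-1.24,-0.26,-0.1,0,0,0]],
  ],
)

```text
time_s: 6.85
eef_pos: [0.4915, 0.132, 0.3113]
eef_rot: [0.009, 0.096, 0.99, 0.1]
wrist_force: [-1.9, -0.3, -6.2]
opening: 0.35
```

```bash
python3 -c "
from h import *
look(6)"
```

```text
t 6.85 a -0.073 r 0.1265 x -0.0001 gold [317.31 215.43] n 236 b -0.187 F [-1.9 -0.3 -6.2] 0.35
```

>>> apply_moves(
  moves=[
    [[0,-0.15,0.02,-0.012,0,0,0],[0,-0.31,0.0,-0.025,0,0,0],[0,-0.46,-0.04,-0.037,0,0,0],[0,-0.62,-0.07,-0.05,0,0,0],[0,-0.77,-0.1,-0.062,0,0,0],[0,-0.93,-0.13,-0.075,0,0,0],[0,-1.08,-0.16,-0.087,0,0,0],[0,-1.24,-0.18,-0.1,0,0,0]],
  ],
)

```text
time_s: 7.7
eef_pos: [0.4891, 0.1199, 0.3113]
eef_rot: [0.014, 0.095, 0.984, 0.149]
wrist_force: [-5.4, -0.4, -0.7]
opening: 0.353
```

```bash
python3 -c "
from h import *
look(7)"
```

```text
t 7.70 a 0.025 r 0.1264 x -0.0001 gold [319.05 219.41] n 191 b -0.090 F [-5.4 -0.4 -0.7] 0.353
```

```bash
python3 -c "
from h import *
a=[cv2.resize(cv2.imread(f'pics/s{k}.png')[185:260,285:345],None,fx=6,fy=6,interpolation=2) for k in (6,7)]
cv2.imwrite('pics/c3.png',np.hstack(a))"
```

```text
(no output)
```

View pics/c3.png

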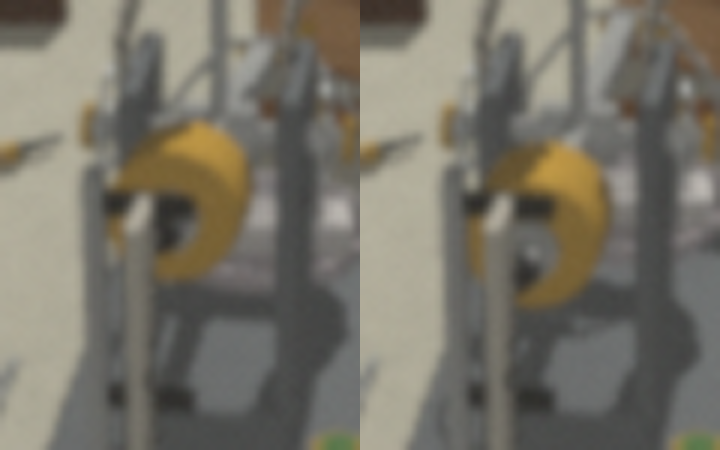

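>>> apply_moves(
  moves=[
    [[0,0,0,0,0,0,0],[0,0,0,0,0,0,0],[0,0,0,0,0,0,0]],
  ],
)

```text
time_s: 8.05
eef_pos: [0.489, 0.1197, 0.3113]
eef_rot: [0.014, 0.095, 0.984, 0.149]
wrist_force: [-7.0, -1.5, -1.0]
opening: 0.354
```

```bash
cat >> h.py <<'E'
def gold(im):
    h=cv2.cvtColor(np.ascontiguousarray(im),cv2.COLOR_RGB2HSV);m=cv2.inRange(h,(15,130,60),(30,255,255))
    m[:195]=0;m[252:]=0;m[:,:319]=0;m[:,335:]=0
    n,l,s,c=cv2.connectedComponentsWithStats(m);i=1+np.argmax(s[1:,4]);return c[i],s[i]
E
python3 -c "
from h import *
for k in range(1,8):
  c,s=gold(cv2.imread(f'pics/s{k}.png')[:,:,::-1]);print(k,np.round(c,2),s[4],round(bf(c[1]),3))
look(8)"
```

```text
1 [321.35 216.47] 113 -0.198
2 [321.35 216.47] 113 -0.198
3 [321.38 216.51] 114 -0.197
4 [321.33 216.38] 114 -0.2
5 [321.36 216.55] 112 -0.196
6 [321.31 216.43] 112 -0.199
7 [321.29 220.6 ] 118 -0.098
t 8.05 a 0.026 r 0.1264 x -0.0001 gold [321.1  223.88] n 114 b -0.015 F [-7.  -1.5 -1. ] 0.354
```

>>> apply_moves(
  moves=[
    [[0,0,0,0,0,0,0],[0,0,0,0,0,0,0]],
  ],
)

```text
time_s: 8.3
eef_pos: [0.489, 0.1197, 0.3113]
eef_rot: [0.014, 0.095, 0.984, 0.149]
wrist_force: [-5.7, -1.6, -0.5]
opening: 0.355
```

```bash
python3 -c "
from h import *
look(9)"
```

```text
t 8.30 a 0.026 r 0.1264 x -0.0001 gold [321.15 225.08] n 119 b 0.017 F [-5.7 -1.6 -0.5] 0.355
```

>>> apply_moves(
  moves=[
    [[0,-0.55,-0.12,-0.045,0,0,0],[0,-1.0,-0.2,-0.08,0,0,0],[0,-1.0,-0.2,-0.08,0,0,0],[0,-1.0,-0.2,-0.08,0,0,0]],
  ],
)

```text
time_s: 8.75
eef_pos: [0.487, 0.1096, 0.3104]
eef_rot: [0.018, 0.095, 0.977, 0.188]
wrist_force: [-6.4, -0.9, 0.0]
opening: 0.352
```

```bash
python3 -c "
from h import *
look(10)"
```

```text
t 8.75 a 0.108 r 0.1263 x -0.0002 gold [321.18 225.16] n 119 b 0.019 F [-6.4 -0.9  0. ] 0.352
```

Holding and sampling the swing to find the true equilibrium and zero.

>>> apply_moves(
  moves=[
    [[0,0,0,0,0,0,0],[0,0,0,0,0,0,0],[0,0,0,0,0,0,0]],
  ],
)

```text
time_s: 9.1
eef_pos: [0.487, 0.1097, 0.3104]
eef_rot: [0.018, 0.094, 0.977, 0.188]
wrist_force: [-7.0, -1.2, 0.5]
opening: 0.353
```

```bash
python3 -c "
from h import *
for i in range(8): look(11+i)"
```

```text
t 9.10 a 0.107 r 0.1263 x -0.0002 gold [321.07 225.13] n 115 b 0.018 F [-7.  -1.2  0.5] 0.353
t 9.15 a 0.107 r 0.1263 x -0.0002 gold [321.11 225.22] n 115 b 0.020 F [-7.4 -1.4  0.2] 0.352
t 9.20 a 0.107 r 0.1263 x -0.0002 gold [321.09 225.19] n 116 b 0.019 F [-7.4 -0.4  0.5] 0.353
t 9.25 a 0.107 r 0.1263 x -0.0002 gold [321.14 225.1 ] n 117 b 0.017 F [-6.9 -0.9 -0.2] 0.348
t 9.30 a 0.107 r 0.1263 x -0.0002 gold [321.1  225.12] n 116 b 0.018 F [-7.7 -1.5 -0.5] 0.349
t 9.35 a 0.107 r 0.1263 x -0.0002 gold [321.09 225.07] n 114 b 0.016 F [-7.2 -0.9  1.2] 0.355
t 9.40 a 0.107 r 0.1263 x -0.0002 gold [321.1  225.12] n 116 b 0.018 F [-6.5 -1.6  1.2] 0.348
t 9.45 a 0.107 r 0.1263 x -0.0002 gold [321.1  225.12] n 116 b 0.018 F [-7.2 -1.3  0.7] 0.352
```

```bash
python3 -c "
from h import *
c=get_calibration('wrist');im=camera('wrist');cv2.imwrite('pics/w2.png',im[:,:,::-1])
for b in(0,.02,.05):print(b,proj('wrist',own(0,-.185*np.cos(b),.185-.185*np.sin(b)),c),proj('side',own(0,-.185,.185-.185*np.sin(b))))
print('zero',proj('wrist',own(0,-.19,.185),c),proj('side',own(0,-.19,.185)))
s=cv2.resize(cv2.imread('pics/s18.png')[185:260,285:345],None,fx=6.4,fy=6.4,interpolation=2)
w=cv2.resize(im[120:360,:260,::-1],None,fx=1.6,fy=2,interpolation=2)
cv2.imwrite('pics/c4.png',np.hstack([s,w[:480]]))"
```

```text
0 [-74.54042481 277.6654705 ] [310.42532781 241.86314665]
0.02 [-70.28521137 275.27619497] [310.44663081 243.28314702]
0.05 [-63.84665067 271.81124438] [310.47843883 245.40338471]
zero [-87.04931986 278.98199345] [310.09176062 242.95002117]
```

View pics/c4.png

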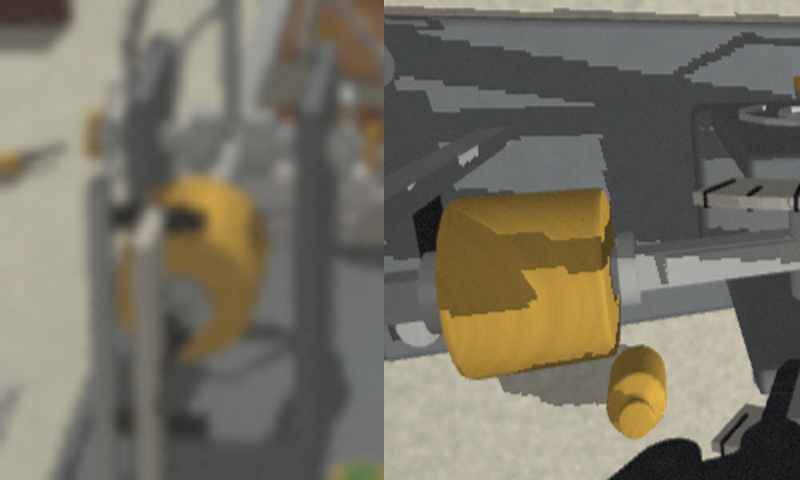

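>>> apply_moves(
  moves=[
    [[0,0.1,0.02,0.008,0,0,0],[0,0.1,0.02,0.008,0,0,0],[0,0.1,0.02,0.008,0,0,0],[0,0.1,0.02,0.008,0,0,0],[0,0.1,0.02,0.008,0,0,0],[0,0.1,0.02,0.008,0,0,0],[0,0.1,0.02,0.008,0,0,0],[0,0.1,0.02,0.008,0,0,0]],
  ],
)

```text
time_s: 10.35
eef_pos: [0.4872, 0.1108, 0.3105]
eef_rot: [0.018, 0.094, 0.978, 0.184]
wrist_force: [-6.5, -0.4, -0.3]
opening: 0.352
```

>>> apply_moves(
  moves=[
    [[0,0,0,0,0,0,0],[0,0,0,0,0,0,0],[0,0,0,0,0,0,0],[0,0,0,0,0,0,0],[0,0.1,0.02,0.008,0,0,0],[0,0.1,0.02,0.008,0,0,0],[0,0.1,0.02,0.008,0,0,0],[0,0.1,0.02,0.008,0,0,0]],
  ],
)

```text
time_s: 11.15
eef_pos: [0.4875, 0.1119, 0.3106]
eef_rot: [0.017, 0.094, 0.979, 0.18]
wrist_force: [-7.2, 0.0, -0.6]
opening: 0.353
```

```bash
python3 -c "
from h import *
look(21);look(22)"
```

```text
t 11.15 a 0.090 r 0.1264 x -0.0002 gold [321.12 224.53] n 116 b 0.002 F [-7.2  0.  -0.6] 0.353
t 11.20 a 0.090 r 0.1263 x -0.0002 gold [321.14 224.59] n 117 b 0.004 F [-6.8  0.   0. ] 0.356
```

>>> apply_moves(
  moves=[
    [[0,0,0,0,0,0,0],[0,0,0,0,0,0,0],[0,0,0,0,0,0,0],[0,0,0,0,0,0,0],[0,0,0,0,0,0,0],[0,0,0,0,0,0,0],[0,0,0,0,0,0,0],[0,0,0,0,0,0,0]],
  ],
)

```text
time_s: 12.05
eef_pos: [0.4874, 0.1119, 0.3106]
eef_rot: [0.017, 0.094, 0.979, 0.18]
wrist_force: [-6.7, 0.4, -0.4]
opening: 0.352
```

```bash
python3 -c "
from h import *
look(23);look(24)"
```

```text
t 12.05 a 0.090 r 0.1264 x -0.0002 gold [321.22 224.47] n 118 b 0.000 F [-6.7  0.4 -0.4] 0.352
t 12.10 a 0.090 r 0.1263 x -0.0002 gold [321.15 224.5 ] n 115 b 0.001 F [-6.5  0.3 -0.4] 0.351
```

>>> apply_moves(
  moves=[
    [[0,0,0,0,0,0,0],[0,0,0,0,0,0,0],[0,0,0,0,0,0,0],[0,0,0,0,0,0,0],[0,0,0,0,0,0,0],[0,0,0,0,0,0,0],[0,0,0,0,0,0,0],[0,0,0,0,0,0,0]],
  ],
)

```text
time_s: 12.95
eef_pos: [0.4874, 0.1119, 0.3106]
eef_rot: [0.017, 0.094, 0.979, 0.18]
wrist_force: [-5.9, 0.9, -0.1]
opening: 0.354
```

>>> apply_moves(
  moves=[
    [[0,0,0,0,0,0,0],[0,0,0,0,0,0,0],[0,0,0,0,0,0,0],[0,0,0,0,0,0,0],[0,0,0,0,0,0,0],[0,0,0,0,0,0,0],[0,0,0,0,0,0,0],[0,0,0,0,0,0,0]],
  ],
)

```text
time_s: 13.75
eef_pos: [0.4874, 0.1119, 0.3106]
eef_rot: [0.017, 0.094, 0.979, 0.18]
wrist_force: [-6.6, -0.8, 0.7]
opening: 0.351
```

>>> apply_moves(
  moves=[
    [[0,0,0,0,0,0,0],[0,0,0,0,0,0,0],[0,0,0,0,0,0,0],[0,0,0,0,0,0,0],[0,0,0,0,0,0,0],[0,0,0,0,0,0,0],[0,0,0,0,0,0,0],[0,0,0,0,0,0,0]],
  ],
)

```text
time_s: 14.55
eef_pos: [0.4875, 0.1119, 0.3106]
eef_rot: [0.017, 0.094, 0.979, 0.18]
wrist_force: [-6.6, 0.6, 0.6]
opening: 0.354
```

>>> apply_moves(
  moves=[
    [[0,0,0,0,0,0,0],[0,0,0,0,0,0,0],[0,0,0,0,0,0,0],[0,0,0,0,0,0,0],[0,0,0,0,0,0,0],[0,0,0,0,0,0,0],[0,0,0,0,0,0,0],[0,0,0,0,0,0,0]],
  ],
)

```text
time_s: 15.35
eef_pos: [0.4874, 0.1119, 0.3106]
eef_rot: [0.017, 0.094, 0.979, 0.18]
wrist_force: [-6.4, -0.2, -1.3]
opening: 0.353
```

```bash
python3 -c "
from h import *
b=[]
for i in range(70):
  b.append(bf(gold(camera('side'))[0][1]))
print(np.round(b[::5],3),min(b),max(b));look(25)"
```

```text
[ 0.003  0.003  0.     0.002  0.002  0.     0.001  0.003  0.001  0.
  0.002  0.    -0.004 -0.003] -0.0040782060406626365 0.004782062879771788
t 18.85 a 0.090 r 0.1264 x -0.0002 gold [321.16 224.56] n 117 b 0.003 F [-6.   0.7  0.1] 0.351
```

>>> apply_moves(
  moves=[
    [[0,0,0,0,0,0,0.7],[0,0,0,0,0,0,0.7],[0,0,0,0,0,0,0.7],[0,0,0,0,0,0,0.7]],
  ],
)

```text
time_s: 19.3
eef_pos: [0.4883, 0.1118, 0.3108]
eef_rot: [0.018, 0.095, 0.979, 0.18]
wrist_force: [-0.3, 0.3, 0.1]
opening: 0.701
```

>>> apply_moves(
  moves=[
    [[0,0,-2,0,0,0,0.7],[0,0,-4.5,0,0,0,0.7],[0,0,-7.5,0,0,0,0.7],[0,0,-10,0,0,0,0.7],[0,0,-10,0.0,0,0,0.7],[0,0,-10,0.0,0,0,0.7]],
  ],
)

```text
time_s: 19.9
eef_pos: [0.4812, 0.0768, 0.4039]
eef_rot: [0.018, 0.095, 0.979, 0.18]
wrist_force: [0.5, 0.6, 0.6]
opening: 0.697
```

```bash
python3 -c "
from h import *
look(26)
c=get_calibration('wrist')
print(proj('wrist',own(0,-.19,.185),c),proj('wrist',own(0,-.12*np.sin(.09),.3045),c),get_obs()['eef_pos'])"
```

```text
t 19.90 a 0.203 r 0.2243 x 0.0004 gold [321.15 224.46] n 115 b 0.000 F [0.5 0.6 0.6] 0.697
[ 49.81341688 231.01352895] [310.64011205 248.51866707] [0.48081625 0.0770747  0.4029405 ]
```

```bash
python3 -c "
from h import *
from scipy.spatial.transform import Rotation as Ro
o=get_obs();q=o['eef_rot'];R=Ro.from_quat([q[1],q[2],q[3],q[0]])
T=Ro.from_quat([.0965,.9953,0,0])*Ro.from_rotvec([0,-.45,0])
d=np.array([.395,-.054,.38])-o['eef_pos']
print(R.inv().apply(d)*100,(R.inv()*T).as_rotvec())"
```

```text
[  5.90583173 -14.37739959  -3.02063885] [ 0.35799244 -0.44568767 -0.08180792]
```

>>> apply_moves(
  moves=[
    [[1.5,-3.6,-0.8,0.09,-0.11,-0.02,0.7],[3,-7.2,-1.5,0.18,-0.22,-0.04,0.7],[4.4,-10.8,-2.3,0.27,-0.33,-0.06,0.7],[5.9,-14.4,-3,0.36,-0.445,-0.08,0.7],[5.9,-14.4,-3,0.36,-0.445,-0.08,0.7],[5.9,-14.4,-3,0.36,-0.445,-0.08,0.7]],
  ],
)

```text
time_s: 20.55
eef_pos: [0.3945, -0.0539, 0.3799]
eef_rot: [0.222, 0.095, 0.97, -0.022]
wrist_force: [0.6, -0.4, 0.9]
opening: 0.703
```

```bash
python3 -c "
from h import *
look(27)
c=get_calibration('wrist');im=camera('wrist');p=proj('wrist',own(0,-.19,.185),c);print(p)
u,v=[int(x) for x in p];u0=max(u-130,0);v0=max(v-110,0)
for y,z in((-.185,.185),(-.19,.194),(-.19,.176)):print(proj('wrist',own(0,y,z),c)-[u0,v0])
cv2.imwrite('pics/c5.png',cv2.resize(im[v0:v0+220,u0:u0+260,::-1],None,fx=2.7,fy=2.7,interpolation=2))"
```

```text
t 20.55 a 0.766 r 0.2750 x -0.0595 gold [321.21 224.53] n 119 b 0.002 F [ 0.6 -0.4  0.9] 0.703
[316.22552146 182.83347599]
[135.71722862 110.82197541]
[130.21281669 116.33728311]
[130.23771213 105.55238351]
```

View pics/c5.png

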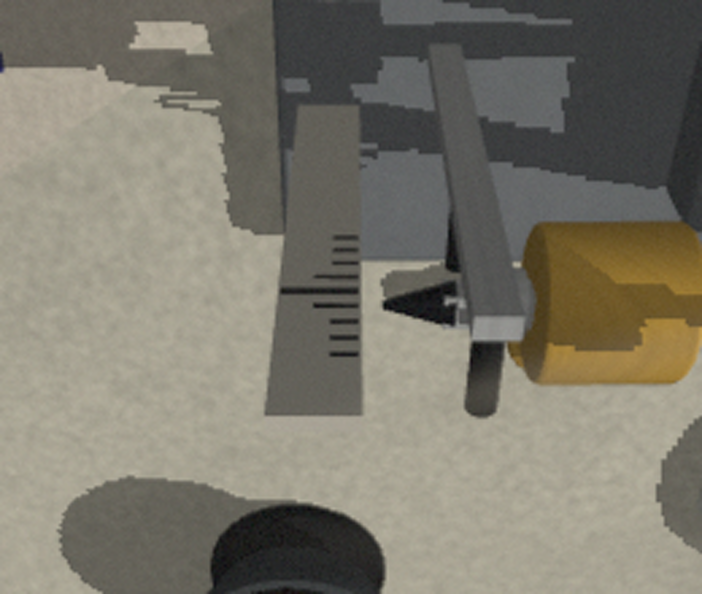

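>>> apply_moves(
  moves=[
    [[-2.4,0,0,0,0.11,0,0.7],[-4.8,0,0.3,0,0.22,0,0.7],[-7.1,0,0.8,0,0.33,0,0.7],[-9.4,0,1.2,0,0.45,0,0.7],[-9.4,0,1.2,0,0.45,0,0.7],[-9.4,0,1.2,0,0.45,0,0.7]],
  ],
)

```text
time_s: 21.25
eef_pos: [0.4855, -0.0713, 0.4071]
eef_rot: [-0.004, 0.096, 0.995, 0.0]
wrist_force: [0.1, 0.3, -0.0]
opening: 0.702
```

```bash
python3 -c "
from h import *
look(28)
c=get_calibration('wrist');im=camera('wrist');p=proj('wrist',own(0,-.19,.185),c);print(p,get_obs()['eef_pos'])
u,v=[int(x) for x in p];u0=max(u-130,0);v0=max(v-110,0)
for x,y,z in((0,-.19,.185),(0,-.185,.185),(0,-.19,.194),(.003,-.19,.185)):print((proj('wrist',own(x,y,z),c)-[u0,v0])*2.7)
cv2.imwrite('pics/c6.png',cv2.resize(im[v0:v0+220,u0:u0+260,::-1],None,fx=2.7,fy=2.7,interpolation=2))"
```

```text
t 21.25 a 0.700 r 0.2947 x 0.0330 gold [321.15 224.37] n 115 b -0.002 F [ 0.1  0.3 -0. ] 0.702
[315.70217212 181.31984683] [ 0.48364806 -0.07108038  0.40993252]
[352.89586472 297.86358644]
[366.78478851 297.84432586]
[352.82887724 300.72019883]
[352.91219067 306.24882272]
```

View pics/c6.png

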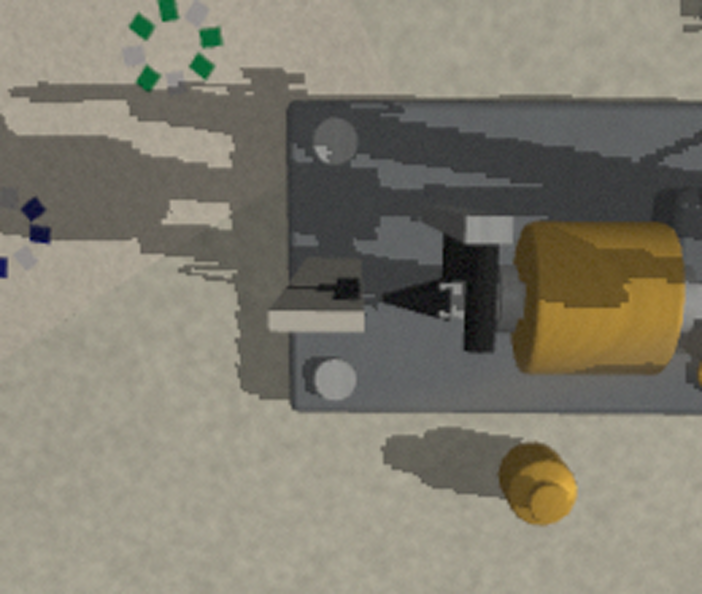

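```bash
python3 -c "
from h import *
look(29);print(hand_in())"
```

```text
t 21.35 a 0.694 r 0.2968 x 0.0312 gold [321.12 224.53] n 116 b 0.002 F [ 0.1 -0.2  0.7] 0.701
the job is handed in; nothing more can be done
None
```

The weighing is done and handed in at about 21.4 s: the pointer stands at the zero mark with the lever released and the arm clear.

- **Lifting and calming:** I pinched the black knob and swung the lever slowly until the beam lifted, at a lever angle of about -0.09 rad from upright. I calmed the beam with three lever moves. It never came near its other stop.
- **Holding:** The pointer stood within about 1 mm of zero from 11.2 s until release at about 18.9 s. Side-camera readings over the last 3.5 s of that gave a beam tilt within ±0.005 rad; one scale line is about 0.049 rad.
- **After letting go:** The tilt stayed within ±0.002 rad. Two close wrist views, corrected for the pointer and plate lying a few mm apart, put the tip level with the zero mark to about 1–2 mm.
- **Weight:** The lever ended about 0.09 rad past upright, which puts the bar at roughly 0.51 kg by the nominal spring value.

**What went less smoothly:** On the first part of the swing the tool did not tilt with the lever. The knob wound up in the grip, with about 19 N at the wrist. I opened the fingers briefly while the pan was still on its stop, pinched again, and tilted the tool with the lever from there. The single close-up views looked up to 5 mm off zero before that correction.

I saw no sign of the bar or the other things on the bench being moved, but I did not check each of them at the end.

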